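# Mount the knife blade in the sample trimmer's block

## Task

Take the trimming blade with the blue finger grip out of its case and mount it on the sloping bed of the knife block: slip its blunt end under the sprung hold-down arm, work it up the slope without forcing it until its hole finds the locating pin, and let it down so that it lies flat on the bed with the arm bearing on it. Leave the two specimen cups and the black jar where they stand.

Things in the scene. Friction and masses are not known exactly. Their poses are not given: they have to be found in the camera images.
- knife_bed: Flat aluminium bed of the fixed dark grey knife block. Origin: on its surface, middle of the pin's slot. x points up the slope (30 degrees, rising to the robot's left), y across, z square out of the bed. Surface: x -68 to +110, y -34 to +34 mm. Steel side rails, 7 mm high, at y = 26 to 33 mm either side, x -58 to +68 mm. Hinge cheeks, 40 mm high, at x 82 to 110, y 19 to 25 mm either side.
- slot (a point): Same point as the bed's origin: middle of the dark slot in the bed. A brass locating pin stands in it on the bed's centre line, clamped firmly anywhere from 8 mm below to 8 mm above this point along the slope; where is not measured: find it by touch or sight. The pin is 8 mm in diameter up to 2.8 mm above the bed, then a cone to 3.6 mm at its top, 5.8 mm above the bed.
- hold_down (a joint): Hinge angle (rad) of the sprung hold-down arm over the upper part of the bed: 0 down and empty, grows as its nose is lifted, up to 0.9; about 0.07 with the blade flat under it. Axis along the bed's y at x = 96, z = 29 mm of the bed's frame. Its spring presses the nose down with about 2 N empty, 3 N lifted 5 mm, 4 N lifted 11 mm.
- shoe (a point): Underside of the white slippery shoe, 30 mm wide, at the arm's nose: at x = 43, z = 1 mm of the bed's frame when empty.
- lip (a point): Free end of the white lead-in lip that rises from the shoe, 28 degrees to the bed, down the slope: at x = 15, z = 16 mm (underside) of the bed's frame when empty. A thin part pushed up the slope below it lifts the arm.
- grip (a point): Middle (half-way up) of the blade's upright blue plastic finger grip: 48 mm long along the blade, 14 mm thick, 44 mm high, on top of the plate. Blade's axes: x along it to its blunt end, y across, z out of its upper face. 28 mm above the plate's underside, 38 mm from the hole towards the cutting edge. The plate is wider than the grip: keep fingertips above it.
- hole (a point): Centre, at the plate's underside, of the blade's rectangular pin hole (12 mm along the blade, 11 mm across, right through). Axes as at the grip. Steel plate 146 x 46 x 5 mm, 0.12 kg in all; cutting edge 80 mm from here at -x, blunt end 66 mm at +x. In the case the underside is 9 mm above the bench, the upper face level with the rim.
- tail (a point): Middle of the blade's blunt end, at its underside; the upper side is chamfered there from 5 mm to 1.8 mm over the last 6 mm. Axes as the blade's.
- knife_case: Fixed open black tray, 176 x 70 mm, 14 mm high, with a cork pad, in which the blade lies to start with. Origin: centre of its underside; x along its length.
- cup_a: Specimen cup with a yellow lid, 64 mm wide, 71 mm high; origin at the centre of its underside. A bystander.
- cup_b: A second such specimen cup with a yellow lid. A bystander.
- jar: Black jar, 68 mm wide, 86 mm high; origin at the centre of its underside. A bystander.
Not all that is in view belongs to the job. What is shaped like the part that bears grip but yellow is not meant. There is more than one size of the part that bears knife_bed; the job needs the larger.

How it is judged:
By the outcome, as a careful person would: the job done as asked, in the order asked, and still so for the second after the job is handed in, with the robot touching nothing.
It also fails if it takes over 58 s, if anything falls off the work surface, if the arm or the gripper's body presses on something with over 40 N, if the wrist force passes 120 N, or if a joint passes its speed limit or range.

## Robot

A 6-joint arm with a two-finger parallel gripper is mounted at the origin on a cart in front of the work surface, level with it; the furniture and walls round the work are solid. World frame = base frame: x ahead of the robot, y to its left, z up, the work surface at z = 0. Lengths are in mm, angles in rad, forces in N, time in s.
With the tool pointing down it reaches from about 375 to 925 mm from the base axis. Payload 5.7 kg.
Tool frame: the origin (TCP) lies on the centre line of the jaws, within the pads' length; the fingertips stand 25 mm ahead of it and the grasp point (between the pads) lies 6 mm ahead of it; z points along the fingers, y is the line along which they close (so a half turn about z gives the same grasp; the last joint's range is limited). The gripper opens to 88 mm and grips with 3 to 60 N. Pads are 20 mm wide; open, the fingers measure 115 mm over their backs; the gripper's body (75 mm by 178 mm) begins 61 mm behind the grasp point.
Start: joints at [1.216, 0.359, 1.51, -0, 1.272, -0.115], TCP at [142.5, 582.803, 247.623] pointing down, gripper open.
Joint ranges: [-2.97, 2.97], [-1.01, 2.36], [0.21, 2.38], [-0.96, 4.11], [0.2, 2.71], [-2.98, 2.98]. Speed limits (rad/s): [2.39, 2.39, 3.14, 3.14, 3.14, 3.14].

## Interface

Orientations are given as a unit quaternion [w, x, y, z].
In Python, from bench import * gives the robot as it stands.
- The arm moves only by the tool move_arm, never from a script. Its argument "deltas" is a list of rows, each a list of 2 entries, a list of its own where there are three numbers: the shift along the tool's x, y, z as a fraction of full scale, then the turn, a rotation vector about the tool's x, y, z as a fraction of full scale. A call has 1 to 12 rows; each row is the pose to reach, as a shift and turn from the pose commanded when the call began, along the tool's axes at that moment, turning the shorter way round; what a row does not reach only later rows make up. Full scale, the value 1, is 10 cm for a shift and 180 degrees for a turn. A row lasts 1/10 s, in which the tool goes at most 50 mm and 8.59 degrees, less where a joint would pass 70% of its speed; a pose out of reach is approached as far as the arm can. A call with a number of a shift or a turn outside -1 to 1 is refused whole. A call with a gripper value outside its range is refused whole. "jaw" is the closure, from 0 (fully open) to 1 (shut), set as the call begins (left out, the last holds). The fingers move at their own pace and stop on an object; the grip force is fixed at half the most. Time passes only in rows, so rows that repeat a pose let the fingers close. It gives the time, the measured TCP pose, the force, the opening and the grip force at its end, in the units of the state.
- state(): the state, without advancing time (a new reading comes with each control period).
- capture(name): name is "scene" or "top"; returns a dict with "frame" (420x560x3 uint8, red, green, blue), "intrinsics" (3x3 intrinsics, pixels), "k1" (the pictures are not rectified: a ray, as slopes to the right and down, at radius r is drawn at 1 + k1 r^2 times it, then the intrinsics apply), "rvec" (rotation vector, rad) and "tvec" (3), from world to camera coordinates, as OpenCV has them. Camera axes: x right, y down, z forward; pixel columns grow to the right and rows downward; lengths in mm; the calibration is good to about 2 mm. A picture is of the moment at which its call begins. There is no depth.
- job_done(): hands the job in; it is judged then, once.
The state is a dict: "time": time; "joint_pos": joint angles; "joint_velocities": joint speeds; "joint_torque": joint torques, N m; "tool_pos": TCP position; "tool_rot": TCP orientation; "contact_force": force on the tool from outside, world axes, zero at the start; "ft_torque": the same for the moment, N m; "opening": finger opening in mm; "gripper_force": force on a finger pad.
Only numpy, scipy, OpenCV 4.12 (cv2) and the standard library are available. Lean on these libraries where they do the work, as an engineer would, in place of code of your own. Each camera call takes 0.05 s, during which the arm holds its last target. There are 200 camera calls.

## Working session

There is one attempt and no reset: what is moved stays moved. The work goes in short steps, Python scripts to look and compute and a tool call to move; the robot and the scene stay as the last step left them, time stands still between calls to the robot, and variables do not carry over. Pictures are saved under pics/ and viewed, at most 10 in all, crops included, and the job is handed in when it is done.

Besides the shell and the picture viewer there is one more tool, called after "Request:" by a JSON object that holds its "api" and its "payload". move_arm: Moves the arm, as the interface text tells. Shift numbers are shares of 10 cm and turn numbers shares of 180 degrees, none past 1 either way. Its arguments: {"type":"object","properties":{"deltas":{"type":"array","items":{"type":"array"}},"jaw":{"type":"number"}},"required":["deltas"]}

```bash
mkdir -p pics; ls; cat > h.py <<'E'
from bench import *
import cv2, numpy as np
from scipy.spatial.transform import Rotation as R
def snap(n):
    c=capture(n); np.savez(f'{n}.npz',**{k:np.array(v) for k,v in c.items()}); return c
def load(n): return dict(np.load(f'{n}.npz'))
def ray(c,u,v):
    K=np.array(c['intrinsics']);d=np.array([(u-K[0,2])/K[0,0],(v-K[1,2])/K[1,1]]);p=d.copy();k=float(c['k1'])
    for _ in range(30): p=d/(1+k*(p@p))
    M=R.from_rotvec(np.array(c['rvec']).ravel()).as_matrix()
    return -M.T@np.array(c['tvec']).ravel(), M.T@np.array([p[0],p[1],1])
def onz(c,u,v,z):
    o,d=ray(c,u,v); return o+d*(z-o[2])/d[2]
def proj(c,P):
    M=R.from_rotvec(np.array(c['rvec']).ravel()).as_matrix()
    q=M@np.array(P,float)+np.array(c['tvec']).ravel();p=q[:2]/q[2];p=p*(1+float(c['k1'])*(p@p));K=np.array(c['intrinsics'])
    return np.array([K[0,0]*p[0]+K[0,2],K[1,1]*p[1]+K[1,2]])
def tri(c1,a,c2,b):
    o1,d1=ray(c1,*a);o2,d2=ray(c2,*b)
    A=np.stack([d1,-d2],1);s=np.linalg.lstsq(A,o2-o1,rcond=None)[0]
    p,q=o1+s[0]*d1,o2+s[1]*d2; return (p+q)/2,np.linalg.norm(p-q)
def save(n,img,box=None,f=1):
    if box: x0,y0,x1,y1=box; img=img[y0:y1,x0:x1]
    img=cv2.resize(img,None,fx=f,fy=f,interpolation=cv2.INTER_CUBIC); cv2.imwrite(f'pics/{n}.png',img[:,:,::-1])
E
python3 - <<'E'
from h import *
for n in('scene','top'):
    c=snap(n);print(n,ray(c,280,210),c['intrinsics'][0]);save(n+'0',c['frame'],f=1.4)
print(state())
E
```

```text
pics
scene (array([-306.28683582, 1422.39828551, 1024.0268853 ]), array([ 0.45825144, -0.73549856, -0.49908236])) [517.19476783   0.         282.85733394]
top (array([ 306.80437229,   35.43961346, 1678.08292751]), array([ 0.13925828,  0.0051382 , -0.99035721])) [383.63200798   0.         277.25896241]
{'time': 0.1, 'joint_pos': array([ 1.21591430e+00,  3.59427822e-01,  1.51131204e+00,  8.76215218e-06,
        1.27249337e+00, -1.15108900e-01]), 'joint_velocities': array([ 6.24300565e-05,  6.23605568e-04, -2.39426593e-03,  1.53959308e-03,
        6.79550972e-05,  5.98202103e-04]), 'joint_torque': array([ 4.12478721e-04, -5.16363072e+01, -2.71405542e+01,  6.78581558e-02,
        2.75925861e-02,  2.26480194e-05]), 'tool_pos': array([142.29829278, 582.29095188, 246.90131062]), 'tool_rot': array([-1.95066646e-04,  1.19600828e-01,  9.92821721e-01, -7.96769955e-04]), 'contact_force': array([ 0.22600362, -1.10012358, -0.62265226]), 'ft_torque': array([ 0.03174988,  0.00073937, -0.05717583]), 'gripper_force': 0.0, 'opening': 87.47167978970923}
```

View pics/scene0.png

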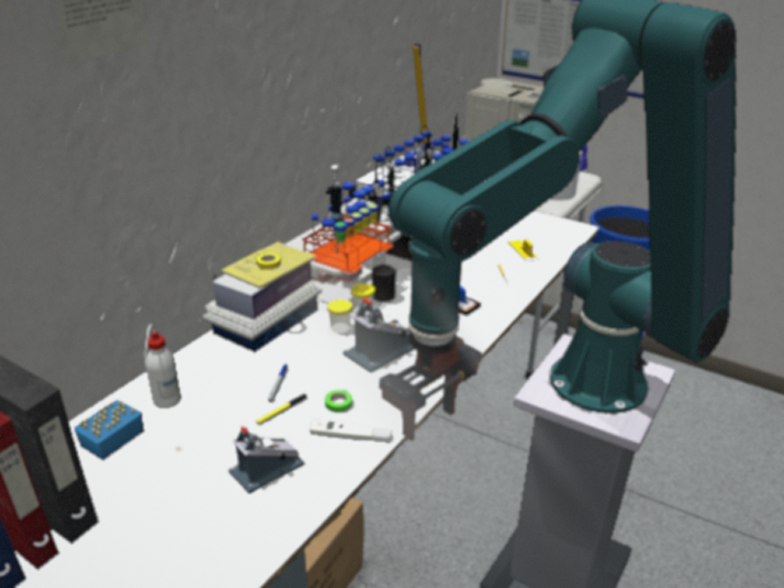

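View pics/top0.png

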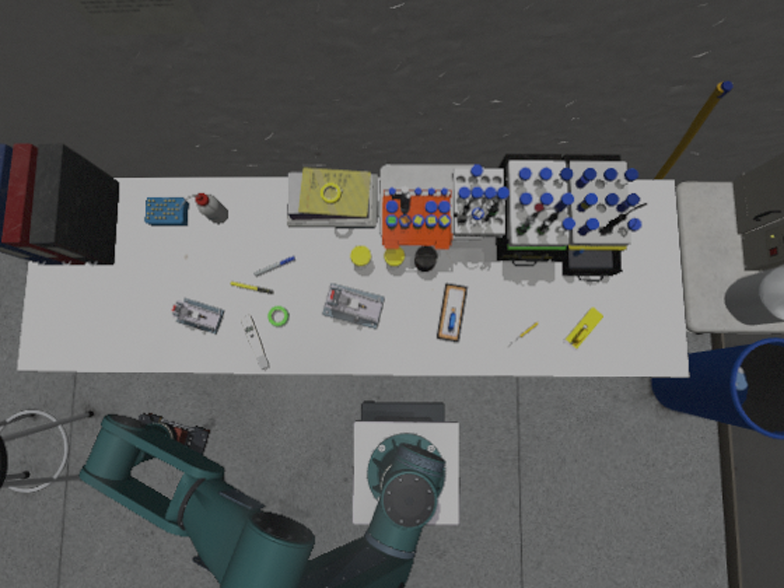

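Scene/top show these (top0.png pixels, 1.4x). Blades: blue grip in the tan/black case at (452,313), a yellow look-alike at (583,328). Knife blocks: the larger at (353,306), the smaller at (197,315). I choose the blue blade and the larger block. Next is a close crop to check.

```bash
python3 - <<'E'
from h import *
t=load('top');s=load('scene')
a=cv2.resize(t['frame'][170:260,215:345],None,fx=6,fy=6,interpolation=cv2.INTER_CUBIC)
cv2.imwrite('pics/crop1.png',a[:,:,::-1])
b=cv2.resize(s['frame'][185:270,235:355],None,fx=6.5,fy=6.5,interpolation=cv2.INTER_CUBIC)
cv2.imwrite('pics/crop2.png',b[:,:,::-1])
E
```

```text
(no output)
```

View pics/crop1.png

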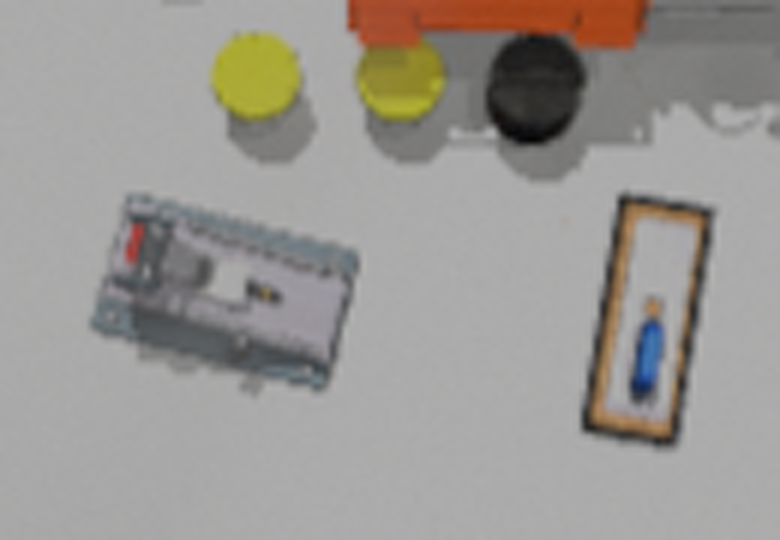

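View pics/crop2.png

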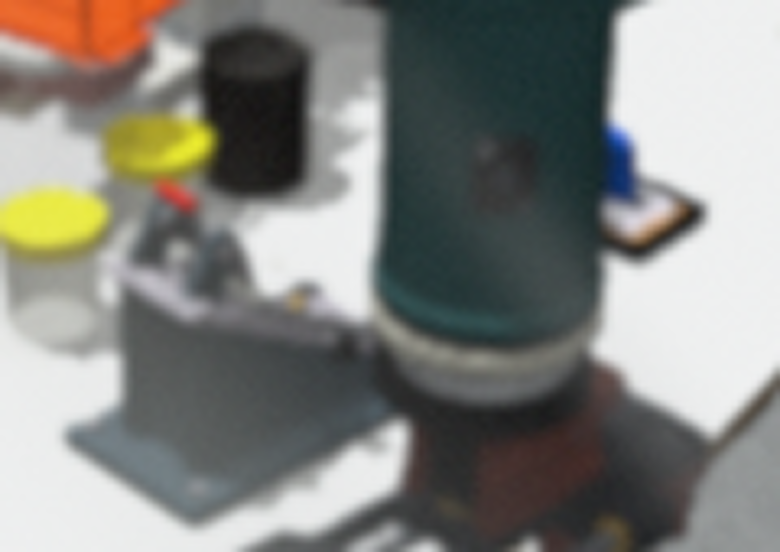

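crop1 confirms the blue-gripped blade in the cork-lined case: hole at (653,305), grip around (648,345), blunt end away from the robot. The larger block has its hinge end at left and a brass pin near (265,291). In crop2 the arm hides the block's low end. I'll locate the case and blade first, then look at the block again on the way.

```bash
python3 - <<'E'
from h import *
t=load('top'); f=lambda u,v,z:onz(t,215+u/6-.4,170+v/6-.4,z)
cs=[f(*p,14) for p in((624,197),(711,211),(674,443),(585,429))]
c=np.mean(cs,0);print('case',c,[np.linalg.norm(cs[i]-cs[i-1]) for i in range(4)])
ax=(cs[0]+cs[1]-cs[2]-cs[3])/2;print('ang',np.degrees(np.arctan2(ax[1],ax[0])))
print('hole',f(653,305,14))
im=t['frame'].astype(int);m=(im[:,:,2]-im[:,:,0]>60);m[:215]=0;m[:,:315]=0;m[245:]=0;m[:,335:]=0
v,u=np.nonzero(m);print(u.mean(),v.mean(),len(u)); print('grip',onz(t,u.mean(),v.mean(),45), onz(t,u.mean(),v.mean(),35))
pts=np.c_[u,v].astype(float);print(np.linalg.svd(pts-pts.mean(0))[2][0])
e=np.argsort(v);print([onz(t,u[i],v[i],45) for i in(e[0],e[-1])])
print(R.from_quat(state()['tool_rot'],scalar_first=True).as_matrix())
E
```

```text
case [ 485.73879489 -142.25785641   14.        ] [np.float64(172.06408102581412), np.float64(64.24436289899843), np.float64(171.63792623270382), np.float64(64.70809911265404)]
ang -9.790945491564269
hole [ 496.07215341 -145.52311164   14.        ]
322.59375 228.875 32
grip [ 456.33131382 -138.21024407   45.        ] [ 457.24692526 -139.27356948   35.        ]
[-0.17326001  0.98487612]
[array([ 477.21425223, -140.14721024,   45.        ]), array([ 434.45675293, -135.47501991,   45.        ])]
[[-9.71391208e-01  2.37484289e-01 -5.77921499e-04]
 [ 2.37484911e-01  9.71390014e-01 -1.53544077e-03]
 [ 1.96744112e-04 -1.62876130e-03 -9.99998654e-01]]
```

```bash
cat >> h.py <<'E'
def down(yaw): # tool x at world yaw (deg), z down
    y=np.radians(yaw); return np.array([[np.cos(y),np.sin(y),0],[np.sin(y),-np.cos(y),0],[0,0,-1.]])
def step(p,M,p2,M2,nd=2,ndr=3):
    s=np.round(M.T@(np.array(p2)-p)/100,nd); r=np.round(R.from_matrix(M.T@M2).as_rotvec()/np.pi,ndr)
    n=max(np.linalg.norm(s)*100/50,np.linalg.norm(r)*180/8.59)
    print([s.tolist(),r.tolist()],'rows>=%.1f'%n)
    return p+M@s*100, M@R.from_rotvec(r*np.pi).as_matrix()
E
python3 - <<'E'
from h import *
s=state();p=np.array([142.5,582.803,247.623]);M=R.from_quat(s['tool_rot'],scalar_first=True).as_matrix();M=down(166.27)
W=[(142.5,582.8),(225,520),(310,430),(375,335),(415,230),(435,120),(445,20),(450,-70),(458,-139)]
for i,w in enumerate(W[1:],1):
    p,M=step(p,M,[*w,247 if i<8 else 200],down(166.27-176.07*i/8))
print(p,M)
E
```

```text
[[-0.95, -0.41, 0.01], [0.0, 0.0, 0.122]] rows>=2.6
[[-1.22, -0.24, -0.0], [0.0, 0.0, 0.123]] rows>=2.6
[[-1.15, 0.04, -0.0], [0.0, 0.0, 0.122]] rows>=2.6
[[-1.1, 0.21, -0.0], [0.0, 0.0, 0.122]] rows>=2.6
[[-1.04, 0.42, -0.0], [0.0, 0.0, 0.122]] rows>=2.6
[[-0.77, 0.64, -0.0], [0.0, 0.0, 0.123]] rows>=2.6
[[-0.47, 0.77, -0.0], [0.0, 0.0, 0.122]] rows>=2.6
[[-0.06, 0.69, 0.47], [0.0, 0.0, 0.122]] rows>=2.6
[ 458.40031136 -138.75496797  199.623     ] [[ 0.98549688 -0.16969352  0.        ]
 [-0.16969352 -0.98549688  0.        ]
 [ 0.          0.         -1.        ]]
```

Request:
{"api": "move_arm", "payload": {"deltas": [[[-0.95, -0.41, 0], [0, 0, 0.12]], [[-0.95, -0.41, 0], [0, 0, 0.12]], [[-0.95, -0.41, 0], [0, 0, 0.12]], [[-0.95, -0.41, 0], [0, 0, 0.12]]]}}

```text
time: 0.5
tool_pos: [226.1, 519.3, 247.3]
tool_rot: [-0.0, 0.305, 0.952, -0.0]
contact_force: [-0.5, 0.9, -0.4]
opening: 87.8
gripper_force: 0.0
```

Request:
{"api": "move_arm", "payload": {"deltas": [[[-1, -0.2, 0], [0, 0, 0.12]], [[-1, -0.2, 0], [0, 0, 0.12]], [[-1, -0.2, 0], [0, 0, 0.12]], [[-1, -0.2, 0], [0, 0, 0.12]]]}}

```text
time: 0.9
tool_pos: [295.3, 446.0, 247.5]
tool_rot: [-0.0, 0.477, 0.879, -0.0]
contact_force: [-0.0, 0.4, 0.8]
opening: 87.3
gripper_force: 0.0
```

Request:
{"api": "move_arm", "payload": {"deltas": [[[-1, 0, 0], [0, 0, 0.12]], [[-1, 0, 0], [0, 0, 0.12]], [[-1, 0, 0], [0, 0, 0.12]], [[-1, 0, 0], [0, 0, 0.12]]]}}

```text
time: 1.3
tool_pos: [349.4, 362.8, 247.6]
tool_rot: [-0.0, 0.632, 0.775, 0.0]
contact_force: [-0.3, -1.3, -0.0]
opening: 87.6
gripper_force: 0.0
```

Request:
{"api": "move_arm", "payload": {"deltas": [[[-1, 0.2, 0], [0, 0, 0.12]], [[-1, 0.2, 0], [0, 0, 0.12]], [[-1, 0.2, 0], [0, 0, 0.12]], [[-1, 0.2, 0], [0, 0, 0.12]]]}}

```text
time: 1.7
tool_pos: [388.9, 269.0, 247.7]
tool_rot: [-0.0, 0.766, 0.643, 0.0]
contact_force: [0.3, 0.0, 0.1]
opening: 87.9
gripper_force: 0.0
```

Request:
{"api": "move_arm", "payload": {"deltas": [[[-1, 0.4, 0], [0, 0, 0.12]], [[-1, 0.4, 0], [0, 0, 0.12]], [[-1, 0.4, 0], [0, 0, 0.12]], [[-1, 0.4, 0], [0, 0, 0.12]]]}}

```text
time: 2.1
tool_pos: [410.9, 163.5, 247.7]
tool_rot: [-0.0, 0.873, 0.489, 0.0]
contact_force: [-0.2, 0.2, -0.3]
opening: 88.1
gripper_force: 0.0
```

```bash
python3 - <<'E'
from h import *
s=state();p=s['tool_pos'];M=R.from_quat(s['tool_rot'],scalar_first=True).as_matrix()
yaw=np.degrees(np.arctan2(M[1,0],M[0,0]));print(s['time'],p,yaw,s['joint_pos'],s['contact_force'])
M=down(yaw);T=np.array([458,-139,120.]);p0=p
n=4
for i in range(1,n+1): p,M=step(p,M,p0+(T-p0)*i/n,down(yaw+(-9.8-yaw)*i/n))
print(p)
E
```

```text
2.1 [410.89995719 163.54912663 247.72862616] 58.49105278070362 [2.21976461e-01 1.28468109e-01 1.83195728e+00 5.26068063e-04
 1.18102498e+00 7.71711422e-01] [-0.23437689  0.24083977 -0.2850298 ]
[[-0.58, 0.5, 0.32], [0.0, 0.0, 0.095]] rows>=2.0
[[-0.42, 0.64, 0.32], [0.0, 0.0, 0.095]] rows>=2.0
[[-0.2, 0.74, 0.32], [0.0, 0.0, 0.095]] rows>=2.0
[[0.02, 0.76, 0.32], [0.0, 0.0, 0.094]] rows>=2.0
[ 457.73270605 -138.64263543  119.72862616]
```

Request:
{"api": "move_arm", "payload": {"deltas": [[[-0.58, 0.5, 0], [0, 0, 0.095]], [[-0.58, 0.5, 0], [0, 0, 0.095]], [[-0.58, 0.5, 0], [0, 0, 0.095]]]}}

```text
time: 2.4
tool_pos: [423.5, 87.5, 247.8]
tool_rot: [0.0, 0.936, 0.353, 0.0]
contact_force: [0.0, -0.3, 0.5]
opening: 87.8
gripper_force: 0.0
```

Request:
{"api": "move_arm", "payload": {"deltas": [[[-0.42, 0.64, 0], [0, 0, 0.095]], [[-0.42, 0.64, 0], [0, 0, 0.095]], [[-0.42, 0.64, 0], [0, 0, 0.095]]]}}

```text
time: 2.7
tool_pos: [434.5, 11.7, 247.8]
tool_rot: [0.0, 0.978, 0.21, 0.0]
contact_force: [-0.2, -0.0, -0.4]
opening: 88.1
gripper_force: 0.0
```

Request:
{"api": "move_arm", "payload": {"deltas": [[[-0.2, 0.74, 0.6], [0, 0, 0.095]], [[-0.2, 0.74, 0.6], [0, 0, 0.095]], [[-0.2, 0.74, 0.6], [0, 0, 0.095]]]}}

```text
time: 3.0
tool_pos: [444.8, -64.2, 184.9]
tool_rot: [-0.001, 0.998, 0.062, -0.002]
contact_force: [-1.1, 0.9, -0.8]
opening: 87.8
gripper_force: 0.0
```

Request:
{"api": "move_arm", "payload": {"deltas": [[[0.02, 0.76, 0.65], [0, 0, 0.094]], [[0.02, 0.76, 0.65], [0, 0, 0.094]], [[0.02, 0.76, 0.65], [0, 0, 0.094]], [[0.02, 0.76, 0.65], [0, 0, 0.094]]]}}

```text
time: 3.4
tool_pos: [456.6, -137.4, 122.3]
tool_rot: [-0.001, 0.996, -0.084, -0.001]
contact_force: [-0.6, -0.1, 0.3]
opening: 88.0
gripper_force: 0.0
```

```bash
python3 - <<'E'
from h import *
s=state();print(s['time'],s['tool_pos'],s['tool_rot'],s['joint_pos'])
c=snap('scene');t=snap('top')
a=cv2.resize(c['frame'][185:285,235:355],None,fx=5.5,fy=5.5,interpolation=cv2.INTER_CUBIC)
cv2.imwrite('pics/crop3.png',a[:,:,::-1])
b=cv2.resize(t['frame'][195:240,225:280],None,fx=12,fy=12,interpolation=cv2.INTER_CUBIC)
cv2.imwrite('pics/crop4.png',b[:,:,::-1])
E
```

```text
3.4 [ 456.56533949 -137.4073825   122.33864447] [-8.77569856e-04  9.96488610e-01 -8.37180641e-02 -9.82686702e-04] [-4.38079189e-01  3.49022917e-01  1.91001656e+00  1.24607776e-03
  8.85005747e-01  1.29955931e+00]
```

View pics/crop3.png

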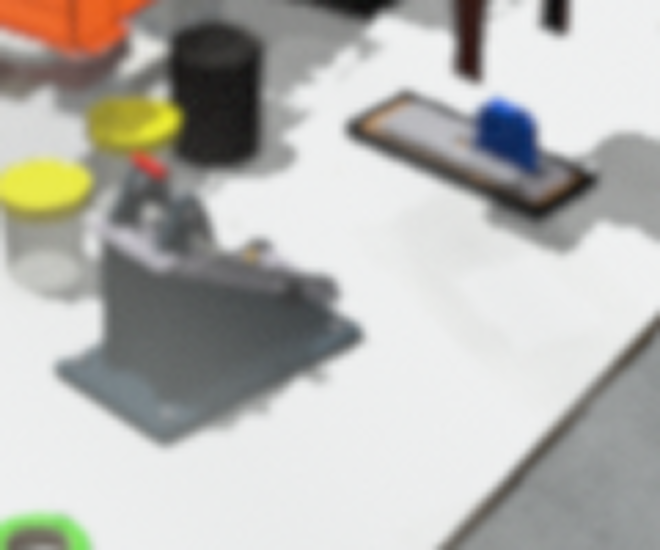

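View pics/crop4.png

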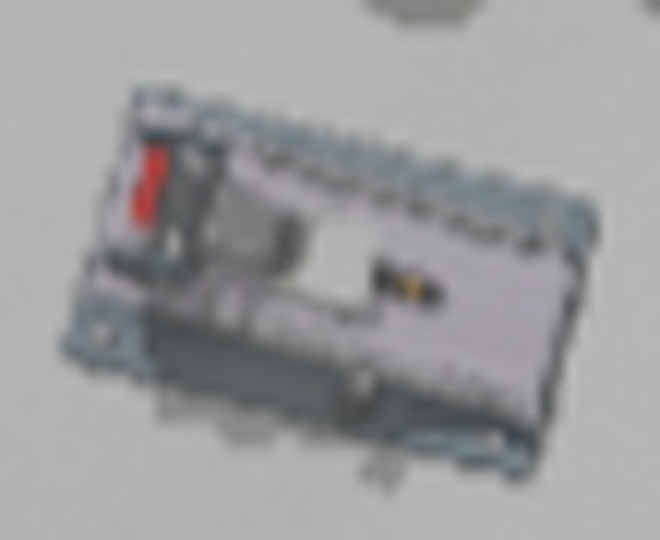

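crop3 shows the block unobstructed: high-end bed corners ~(100,228) and (165,270), low near-side corner ~(335,292), brass pin (260,248). crop4 from above: low-end corners (580,250) and (545,430), high-end (135,95) and (88,282), slot from (375,268) to (443,297), pin (412,286), lip edge (372,250)–(357,310).

```bash
cat >> h.py <<'E'
def bedM(yaw): # columns: bed axes in world, yaw deg of uphill horizontal
    h=np.array([np.cos(np.radians(yaw)),np.sin(np.radians(yaw)),0]);c,s=np.cos(np.pi/6),np.sin(np.pi/6)
    x=c*h+np.array([0,0,s]);z=-s*h+np.array([0,0,c]);return np.stack([x,np.cross(z,x),z],1)
E
python3 - <<'E'
from h import *
from scipy.optimize import least_squares
t=load('top');c=load('scene')
T=lambda u,v:np.array([225+u/12-.46,195+v/12-.46]); S=lambda u,v:np.array([235+u/5.5-.41,185+v/5.5-.41])
obs=[(t,T(580,250),(-68,-34,0)),(t,T(545,430),(-68,34,0)),(t,T(135,95),(110,-34,0)),(t,T(88,282),(110,34,0)),
(t,T(409,282),(0,0,0)),(t,T(372,250),(15,-15,17)),(t,T(357,310),(15,15,17)),
(c,S(100,228),(110,-34,0)),(c,S(165,270),(110,34,0)),(c,S(335,292),(-68,34,0))]
def f(q):
    B=bedM(q[3]);return np.concatenate([proj(k,q[:3]+B@np.array(b,float))-p for k,p,b in obs])
r=least_squares(f,[480,60,60,75],loss='soft_l1');print(r.x);print(np.round(r.fun.reshape(-1,2),1))
q=r.x;B=bedM(q[3])
o,d=ray(t,*T(412,286));n=B[:,2];P=o+d*((q[:3]+4*n-o)@n)/(d@n);print('pin top',B.T@(P-q[:3]))
o,d=ray(c,*S(260,248));P=o+d*((q[:3]+4*n-o)@n)/(d@n);print('pin scene',B.T@(P-q[:3]))
# refine case & blade
s=state();p=s['tool_pos'];M=R.from_quat(s['tool_rot'],scalar_first=True).as_matrix()
im=c['frame'].astype(int);m=(im[:,:,2]-im[:,:,0]>60);m[:190]=0;m[:,:315]=0;m[225:]=0;m[:,340:]=0
v,u=np.nonzero(m);print('scene grip centroid px',u.mean(),v.mean(),len(u))
print('tri grip',tri(c,(u.mean(),v.mean()),t,(322.6,228.9)))
step(p,M,[457.5,-139,46],down(-9.8))
E
```

```text
[498.57704137 140.23114644  60.34358272  76.6001578 ]
[[-0.1 -0.6]
 [-0.9 -0.4]
 [ 0.3  0.8]
 [ 0.   1.1]
 [-1.4  0.1]
 [ 1.2 -1.5]
 [ 0.7  0.4]
 [-2.  -0.6]
 [ 0.  -0.2]
 [ 1.2  1. ]]
pin top [-5.73675379 -0.79615408  4.        ]
pin scene [-60.40323004 -36.46041371   4.        ]
scene grip centroid px 327.14285714285717 208.20238095238096 84
tri grip (array([ 455.09329156, -139.4316481 ,   40.37814737]), np.float64(3.4101249619063276))
[[0.01, 0.02, 0.77], [-0.0, -0.0, 0.001]] rows>=1.5
```

Request:
{"api": "move_arm", "payload": {"deltas": [[[0, 0.02, 0.4], [0, 0, 0.001]], [[0, 0.02, 0.76], [0, 0, 0.001]], [[0, 0.02, 0.76], [0, 0, 0.001]], [[0, 0.02, 0.76], [0, 0, 0.001]]]}}

```text
time: 3.9
tool_pos: [456.2, -140.2, 47.6]
tool_rot: [-0.0, 0.996, -0.087, -0.0]
contact_force: [0.5, 0.1, 0.3]
opening: 87.9
gripper_force: 0.0
```

Request:
{"api": "move_arm", "payload": {"deltas": [[[0, 0, 0], [0, 0, 0]], [[0, 0, 0], [0, 0, 0]], [[0, 0, 0], [0, 0, 0]], [[0, 0, 0], [0, 0, 0]], [[0, 0, 0], [0, 0, 0]], [[0, 0, 0], [0, 0, 0]], [[0, 0, 0], [0, 0, 0]], [[0, 0, 0], [0, 0, 0]]], "jaw": 1}}

```text
time: 4.7
tool_pos: [456.0, -141.5, 46.6]
tool_rot: [0.0, 0.996, -0.088, -0.0]
contact_force: [0.7, 0.2, 0.1]
opening: 27.5
gripper_force: 0.0
```

Request:
{"api": "move_arm", "payload": {"deltas": [[[0, 0, 0], [0, 0, 0]], [[0, 0, 0], [0, 0, 0]], [[0, 0, 0], [0, 0, 0]], [[0, 0, 0], [0, 0, 0]], [[0, 0, 0], [0, 0, 0]]]}}

```text
time: 5.2
tool_pos: [456.0, -141.4, 46.6]
tool_rot: [0.0, 0.996, -0.088, -0.0]
contact_force: [0.5, 1.0, -0.9]
opening: 13.9
gripper_force: 30.0
```

```bash
cat >> h.py <<'E'
Q=[498.577,140.231,60.344,76.6]; E0=0.
def tcp(xt,zt,de,y=0,q=None):
    """TCP pose (world) for tail underside at bed (xt,y,zt), blade tilted de deg tail-down relative to bed"""
    q=q or Q;B=bedM(q[3]);d=np.radians(de)
    bx=np.array([np.cos(d),0,-np.sin(d)]);bz=np.array([np.sin(d),0,np.cos(d)]);by=np.array([0,1.,0])
    P=np.array([xt,y,zt])-(66+38-E0)*bx+37.6*bz
    return np.array(q[:3])+B@P, B@np.stack([bx,-by,-bz],1)
def cur():
    s=state();return s['tool_pos'],R.from_quat(s['tool_rot'],scalar_first=True).as_matrix()
E
python3 - <<'E'
from h import *
p,M=cur(); M=down(-10.1); p=np.array([456,-141.4,46.6])
p,M=step(p,M,p+[0,0,90],M)
T,MT=tcp(-15,25,15); print(T,MT)
p0=p;M0=M;n=4;rv=R.from_matrix(MT@M0.T).as_rotvec()
T2=T+[0,0,30]
for i in range(1,n+1):
    p,M=step(p,M,p0+(T2-p0)*i/n,R.from_rotvec(rv*i/n).as_matrix()@M0)
p,M=step(p,M,T,MT)
E
```

```text
[[0.0, 0.0, -0.9], [0.0, 0.0, 0.0]] rows>=1.8
[467.13384698   8.24645847  83.89626547] [[ 0.22385129  0.97277588  0.05998077]
 [ 0.93962934 -0.2317479   0.25177292]
 [ 0.25881905  0.         -0.96592583]]
[[-0.04, -0.37, 0.06], [0.016, 0.017, -0.12]] rows>=2.6
[[0.1, -0.36, 0.07], [0.016, 0.016, -0.119]] rows>=2.5
[[0.22, -0.29, 0.11], [0.015, 0.017, -0.12]] rows>=2.6
[[0.3, -0.2, 0.12], [0.016, 0.017, -0.12]] rows>=2.6
[[-0.08, 0.01, 0.29], [0.0, -0.0, 0.0]] rows>=0.6
```

Request:
{"api": "move_arm", "payload": {"deltas": [[[0, 0, -0.3], [0, 0, 0]], [[0, 0, -0.6], [0, 0, 0]], [[0, 0, -0.9], [0, 0, 0]], [[0, 0, -0.9], [0, 0, 0]]]}}

```text
time: 5.6
tool_pos: [458.5, -142.6, 139.9]
tool_rot: [0.001, 0.996, -0.088, 0.003]
contact_force: [0.0, -0.1, -1.9]
opening: 14.1
gripper_force: 30.0
```

Request:
{"api": "move_arm", "payload": {"deltas": [[[-0.04, -0.37, 0.06], [0.016, 0.017, -0.12]], [[-0.04, -0.37, 0.06], [0.016, 0.017, -0.12]], [[-0.04, -0.37, 0.06], [0.016, 0.017, -0.12]], [[-0.04, -0.37, 0.06], [0.016, 0.017, -0.12]]]}}

```text
time: 6.0
tool_pos: [457.6, -104.0, 129.6]
tool_rot: [-0.023, 0.994, 0.1, 0.028]
contact_force: [-0.3, 1.0, -0.6]
opening: 14.3
gripper_force: 30.0
```

Request:
{"api": "move_arm", "payload": {"deltas": [[[0.1, -0.36, 0.07], [0.016, 0.016, -0.119]], [[0.1, -0.36, 0.07], [0.016, 0.016, -0.119]], [[0.1, -0.36, 0.07], [0.016, 0.016, -0.119]], [[0.1, -0.36, 0.07], [0.016, 0.016, -0.119]]]}}

```text
time: 6.4
tool_pos: [461.2, -66.8, 125.0]
tool_rot: [-0.044, 0.957, 0.282, 0.054]
contact_force: [-0.2, -0.4, -0.9]
opening: 13.9
gripper_force: 30.0
```

Request:
{"api": "move_arm", "payload": {"deltas": [[[0.22, -0.29, 0.11], [0.015, 0.017, -0.12]], [[0.22, -0.29, 0.11], [0.015, 0.017, -0.12]], [[0.22, -0.29, 0.11], [0.015, 0.017, -0.12]], [[0.22, -0.29, 0.11], [0.015, 0.017, -0.12]]]}}

```text
time: 6.8
tool_pos: [465.0, -29.7, 118.7]
tool_rot: [-0.063, 0.884, 0.456, 0.08]
contact_force: [0.4, -0.8, -1.6]
opening: 13.7
gripper_force: 30.0
```

Request:
{"api": "move_arm", "payload": {"deltas": [[[0.3, -0.2, 0.12], [0.016, 0.017, -0.12]], [[0.3, -0.2, 0.12], [0.016, 0.017, -0.12]], [[0.3, -0.2, 0.12], [0.016, 0.017, -0.12]], [[0.3, -0.2, 0.12], [0.016, 0.017, -0.12]]]}}

```text
time: 7.2
tool_pos: [467.1, 7.8, 113.9]
tool_rot: [-0.081, 0.779, 0.613, 0.102]
contact_force: [0.5, -1.2, -0.5]
opening: 14.0
gripper_force: 30.0
```

```bash
python3 - <<'E'
from h import *
p,M=cur();T,MT=tcp(-15,25,15);print(state()['time'],p,T,R.from_matrix(M.T@MT).as_rotvec(degrees=True),state()['contact_force'],state()['opening'],state()['joint_pos'])
step(p,M,T,MT)
c=snap('scene');t=snap('top')
a=cv2.resize(c['frame'][190:265,240:340],None,fx=7,fy=7,interpolation=cv2.INTER_CUBIC)
b=cv2.resize(t['frame'][185:250,220:300],None,fx=10,fy=10,interpolation=cv2.INTER_CUBIC)[:, :800]
cv2.imwrite('pics/crop5.png',a[:,:,::-1]);cv2.imwrite('pics/crop6.png',b[:600,:,::-1])
E
```

```text
7.2 [467.06108742   7.81954846 113.93076376] [467.13384698   8.24645847  83.89626547] [ 3.82224619e-02 -3.56763311e-05 -2.30269605e-01] [ 0.49100567 -1.16668247 -0.5021476 ] 14.008201733881206 [-0.33442142  0.35539946  1.98063132  0.34614144  0.86210028 -0.33043387]
[[-0.07, -0.0, 0.29], [0.0, -0.0, -0.001]] rows>=0.6
```

View pics/crop5.png

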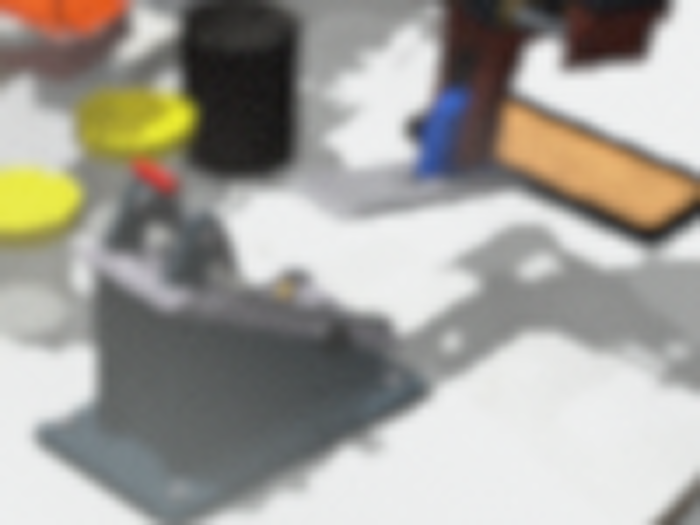

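crop5: blade held level in the jaws, blunt end at ~(345,213), approaching the bed; block's near bed edge runs from (175,305) to (330,335), pin top at (288,285). Now the top crop, with the predicted points drawn on it.

```bash
python3 - <<'E'
from h import *
t=load('top');c=load('scene');p,M=cur();B=bedM(Q[3])
img=cv2.resize(t['frame'][193:243,222:288],None,fx=12,fy=12,interpolation=cv2.INTER_CUBIC)
def dot(P,col):
    u,v=proj(t,P);cv2.circle(img,(int((u-222+.46)*12),int((v-193+.46)*12)),3,col,-1)
for b in [(-68,-34,0),(-68,34,0),(110,-34,0),(110,34,0),(-12,0,0),(12,0,0),(-58,26,7),(-58,-26,7),(68,26,7),(68,-26,7),(15,-15,17),(15,15,17)]: dot(np.array(Q[:3])+B@np.array(b,float),(255,0,255))
for b in [(104,23,-35),(104,-23,-35)]: dot(p+M@np.array([b[0],b[1],35.]),(255,0,0))
cv2.imwrite('pics/crop7.png',img[:,:,::-1])
g=lambda u,v:(240+u/7-.43,190+v/7-.43)
print('scene tail near corner obs',g(345,213),'pred',proj(c,p+M@np.array([104,-23,35.])),proj(c,p+M@np.array([104,-23,37.6])))
print('bed near high',g(175,305),proj(c,np.array(Q[:3])+B@[110,34,0]),'pin',g(288,285),proj(c,np.array(Q[:3])+B@[-4,0,5.]),'+1cm up:',proj(c,np.array(Q[:3])+B@[-4,0,5.]+[0,0,10]))
print('red etc bed far high',g(92,255),proj(c,np.array(Q[:3])+B@[110,-34,0]))
E
```

```text
scene tail near corner obs (288.85571428571427, 219.9985714285714) pred [288.45455218 221.1436149 ] [288.29865276 221.83928484]
bed near high (264.57, 233.14142857142855) [264.60500414 233.47601309] pin (280.71285714285716, 230.28428571428572) [279.39105643 231.72416992] +1cm up: [279.43082399 229.28366814]
red etc bed far high (252.71285714285713, 225.99857142857144) [250.80079474 225.44999711]
```

View pics/crop7.png

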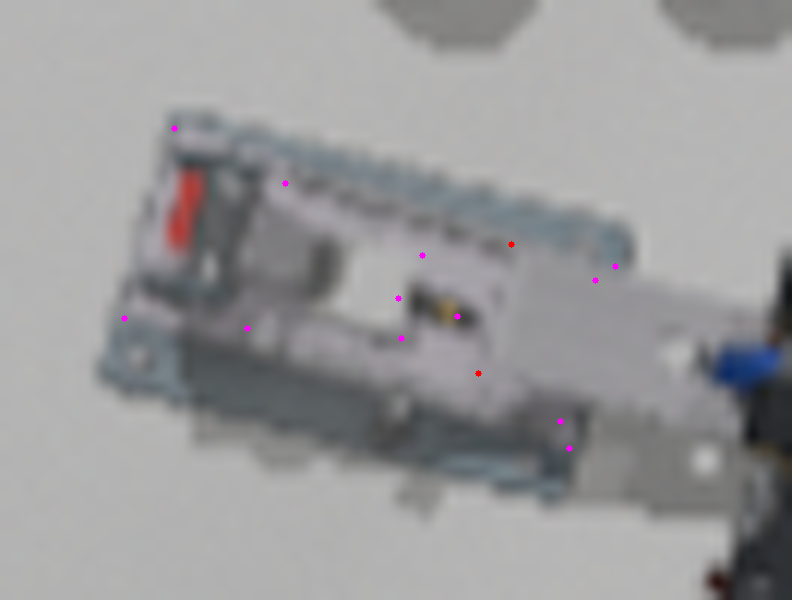

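```bash
python3 - <<'E'
from h import *
from scipy.optimize import least_squares
t=load('top');c=load('scene');im=t['frame'].astype(int)
y=im[:,:,0]+im[:,:,1]-2*im[:,:,2];w=np.clip(y[212:224,254:264]-15,0,None);vv,uu=np.mgrid[212:224,254:264]
print('pin top px',(w*uu).sum()/w.sum(),(w*vv).sum()/w.sum(),w.max())
y=(im:=c['frame'].astype(int))[:,:,0]+im[:,:,1]-2*im[:,:,2];w=np.clip(y[224:236,274:288]-40,0,None);vv,uu=np.mgrid[224:236,274:288]
print('pin scene px',(w*uu).sum()/w.sum(),(w*vv).sum()/w.sum(),w.max())
g=t['frame'].mean(2)
for u in (268,271,274,277,280): print(u,'v210..232',g[210:233,u].astype(int))
print('row along tail v=219',g[219,256:276].astype(int),'v=222',g[222,256:276].astype(int))
print('lip v=214..221');print(g[212:223,248:264].astype(int))
E
```

```text
pin top px 258.76875 218.4625 63
pin scene px 280.2386363636364 230.875 38
268 v210..232 [151 127 128 131 143 149 147 149 150 150 150 151 152 150 149 130 107  98
 100 106  90  76  79]
271 v210..232 [163 138 135 133 128 141 149 147 149 150 150 150 152 152 150 150 120 110
 121 120 131 136 136]
274 v210..232 [180 167 142 121 117 145 155 148 148 149 152 151 151 152 153 152 140 126
 119 117 127 132 126]
277 v210..232 [182 182 181 180 181 180 169 155 149 150 138 152 171 158 150 153 152 148
 131 121 120 121 121]
280 v210..232 [182 181 182 181 181 181 182 165 153 151 152 133 101  92 125 142 139 137
 133 123 160 182 149]
row along tail v=219 [107 105  86 103  68  93 146 157 156 149 149 149 150 151 149 150 151 150
 149 150] v=222 [151 163 162 162 163 157 144 157 152 152 152 151 152 153 152 152 152 152
 151 151]
lip v=214..221
[[132 135 155 160 158 154 162 158 143 140 140 108 114 131 136 133]
 [ 99 100 133 155 169 166 172 169 164 162 157 143 140 141 117 113]
 [ 85  90 125 168 178 178 177 175 170 164 163 163 163 159 142 134]
 [ 82  93 132 178 178 178 178 176 167 163 163 163 164 163 164 161]
 [ 83  99 144 178 178 177 178 168 135 141 163 164 163 164 162 157]
 [ 93 127 169 178 177 177 178 164  90  98 126 134 152 164 159 140]
 [131 152 179 177 177 177 178 161  73  71  88 117 109 136 159 146]
 [133 136 147 163 170 177 176 156 107 105  86 103  68  93 146 157]
 [147 147 143 135 139 139 143 141 129 147 137 132 108 116 143 158]
 [148 154 158 147 141 113 119 125 132 162 163 160 150 146 139 157]
 [135 141 149 146 151 145 148 148 151 163 162 162 163 157 144 157]]
```

Blade and bed readings both agree with the model to about 1 mm: edges at raw rows 214.8 and 225.75, pin (258.8,218.5), lip edge u=255.4. The pin is therefore near bed x ≈ -5. Next I compute the insertion steps.

```bash
python3 - <<'E'
from h import *
t=load('top');B=bedM(Q[3]);q=np.array(Q[:3]);o,d=ray(t,258.77,218.46);n=B[:,2]
for z in(3,5): P=o+d*((q+z*n-o)@n)/(d@n);print('pin',B.T@(P-q))
p,M=cur()
for a in [(-15,25,15),(8,10,15),(25,6,12)]: p,M=step(p,M,*tcp(*a),nd=3,ndr=4);print(p)
E
```

```text
pin [-5.83568012 -0.42473822  3.        ]
pin [-4.90047344 -0.20356906  5.        ]
[[-0.074, 0.002, 0.293], [0.0003, 0.0, -0.0017]] rows>=0.6
[467.14959678   8.24913996  83.87112529]
[[0.261, -0.0, 0.085], [0.0, 0.0, -0.0]] rows>=0.5
[473.50289627  34.91323238  82.4144988 ]
[[0.156, -0.0, 0.05], [0.0, 0.0167, -0.0]] rows>=0.3
[477.29543909  50.83013898  81.62159073]
```

Request:
{"api": "move_arm", "payload": {"deltas": [[[-0.04, 0, 0.15], [0, 0, 0]], [[-0.074, 0, 0.29], [0, 0, 0]], [[-0.074, 0, 0.29], [0, 0, 0]]]}}

```text
time: 7.6
tool_pos: [465.7, 8.8, 83.2]
tool_rot: [-0.082, 0.779, 0.613, 0.102]
contact_force: [-0.2, -0.0, -0.5]
opening: 14.1
gripper_force: 30.0
```

Request:
{"api": "move_arm", "payload": {"deltas": [[[0.09, 0, 0.03], [0, 0, 0]], [[0.18, 0, 0.06], [0, 0, 0]], [[0.26, 0, 0.085], [0, 0, 0]], [[0.26, 0, 0.085], [0, 0, 0]]]}}

```text
time: 8.0
tool_pos: [473.5, 36.4, 83.3]
tool_rot: [-0.081, 0.778, 0.615, 0.103]
contact_force: [0.3, -0.2, -1.2]
opening: 14.0
gripper_force: 30.0
```

Request:
{"api": "move_arm", "payload": {"deltas": [[[0.05, 0, 0.016], [0, 0.006, 0]], [[0.1, 0, 0.032], [0, 0.011, 0]], [[0.156, 0, 0.05], [0, 0.017, 0]], [[0.156, 0, 0.05], [0, 0.017, 0]]]}}

```text
time: 8.4
tool_pos: [476.8, 51.3, 81.8]
tool_rot: [-0.098, 0.775, 0.612, 0.124]
contact_force: [0.5, 0.3, -1.6]
opening: 14.2
gripper_force: 30.0
```

```bash
cat >> h.py <<'E'
def where():
    s=state();p,M=cur();B=bedM(Q[3]);L=B.T@M;de=np.degrees(np.arctan2(-L[2,0],L[0,0]))
    tail=B.T@(p+M@np.array([104.,0,37.6])-np.array(Q[:3]))
    print('t %.1f tail'%s['time'],np.round(tail,1),'de %.1f'%de,'F bed',np.round(B.T@s['contact_force'],1),'tau',np.round(B.T@s['ft_torque'],2),'open %.1f'%s['opening']);return p,M
def plan(*W,p=None,M=None):
    if p is None:p,M=where()
    for a in W: p,M=step(p,M,*tcp(*a),nd=3,ndr=4)
E
python3 - <<'E'
from h import *
plan((45,3,9),(58,2,8))
E
```

```text
t 8.4 tail [25.5  0.5  6.3] de 11.8 F bed [-0.5 -0.4 -1.6] tau [0.07 0.39 0.02] open 14.2
[[0.18, 0.005, 0.044], [0.0001, 0.0157, -0.0001]] rows>=0.4
[[0.124, 0.0, 0.008], [-0.0, 0.0056, -0.0001]] rows>=0.2
```

Force is near zero (blade weight only). I go on under the lip slowly, watching the force.

Request:
{"api": "move_arm", "payload": {"deltas": [[[0.03, 0, 0.007], [0, 0.003, 0]], [[0.06, 0, 0.015], [0, 0.005, 0]], [[0.09, 0, 0.022], [0, 0.008, 0]], [[0.09, 0, 0.022], [0, 0.008, 0]]]}}

```text
time: 8.8
tool_pos: [479.1, 60.2, 82.8]
tool_rot: [-0.105, 0.773, 0.611, 0.134]
contact_force: [-0.4, -0.3, -1.7]
opening: 13.8
gripper_force: 30.0
```

Request:
{"api": "move_arm", "payload": {"deltas": [[[0.03, 0, 0.007], [0, 0.003, 0]], [[0.06, 0, 0.015], [0, 0.005, 0]], [[0.09, 0, 0.022], [0, 0.008, 0]], [[0.09, 0, 0.022], [0, 0.008, 0]]]}}

```text
time: 9.2
tool_pos: [481.1, 68.8, 83.4]
tool_rot: [-0.113, 0.771, 0.61, 0.143]
contact_force: [-0.0, -2.7, -4.3]
opening: 13.7
gripper_force: 30.0
```

```bash
python3 - <<'E'
from h import *
plan((52,3,8),(58,2,8))
E
```

```text
t 9.2 tail [44.7  0.5  3.3] de 9.0 F bed [-4.5 -0.6 -2.4] tau [ 0.08  1.15 -0.06] open 13.7
[[0.066, 0.004, 0.01], [0.0001, 0.0057, 0.0002]] rows>=0.1
[[0.061, 0.0, 0.002], [0.0, 0.0, 0.0]] rows>=0.1
```

Request:
{"api": "move_arm", "payload": {"deltas": [[[0.02, 0, -0.01], [0, 0, 0]], [[0.04, 0, -0.01], [0, 0.002, 0]], [[0.04, 0, -0.01], [0, 0.002, 0]], [[0.04, 0, -0.01], [0, 0.002, 0]]]}}

```text
time: 9.6
tool_pos: [481.9, 72.4, 86.0]
tool_rot: [-0.115, 0.771, 0.609, 0.146]
contact_force: [-1.1, -0.2, -3.7]
opening: 13.8
gripper_force: 30.0
```

```bash
python3 - <<'E'
from h import *
plan((52,4,8),(58,2,8))
E
```

```text
t 9.6 tail [49.5  0.5  4.3] de 8.6 F bed [-2.2  1.  -3. ] tau [ 0.07  0.95 -0.06] open 13.8
[[0.021, 0.005, 0.011], [0.0001, 0.0036, 0.0]] rows>=0.1
[[0.063, -0.0, 0.012], [0.0, -0.0, 0.0]] rows>=0.1
```

Request:
{"api": "move_arm", "payload": {"deltas": [[[0.02, 0, 0.003], [0, 0.001, 0]], [[0.04, 0.003, 0.006], [0, 0.002, 0]], [[0.06, 0.005, 0.01], [0, 0.003, 0]], [[0.08, 0.005, 0.014], [0, 0.003, 0]], [[0.08, 0.005, 0.014], [0, 0.003, 0]]]}}

```text
time: 10.1
tool_pos: [485.0, 79.2, 88.1]
tool_rot: [-0.116, 0.77, 0.609, 0.149]
contact_force: [-1.8, -9.1, 1.8]
opening: 14.1
gripper_force: 30.0
```

```bash
python3 - <<'E'
from h import *
plan((60,2.5,6),(60,2,4))
E
```

```text
t 10.1 tail [57.4 -0.9  3.3] de 8.2 F bed [-7.1 -0.3  6.2] tau [0.13 1.23 0.02] open 14.1
[[0.014, -0.009, 0.043], [0.0007, 0.012, 0.0004]] rows>=0.3
[[-0.012, -0.0, 0.042], [-0.0, 0.0111, 0.0]] rows>=0.2
```

Request:
{"api": "move_arm", "payload": {"deltas": [[[0, -0.005, -0.015], [0, 0, 0]], [[0, -0.01, -0.03], [0, 0, 0]], [[0, -0.01, -0.03], [0, 0, 0]], [[0, -0.01, -0.03], [0, 0, 0]]]}}

```text
time: 10.5
tool_pos: [483.2, 79.6, 90.6]
tool_rot: [-0.118, 0.77, 0.609, 0.149]
contact_force: [1.0, 1.3, -4.3]
opening: 14.0
gripper_force: 30.0
```

```bash
python3 - <<'E'
from h import *
where()
t=snap('top');c=snap('scene');p,M=cur();B=bedM(Q[3])
a=cv2.resize(t['frame'][195:240,225:282],None,fx=12,fy=12,interpolation=cv2.INTER_CUBIC)
b=cv2.resize(c['frame'][205:248,250:305],None,fx=12,fy=12,interpolation=cv2.INTER_CUBIC)
import os
cv2.imwrite('pics/s8.png',b[:,:,::-1])
for q in [(104,-23,37.6),(104,23,37.6),(-42,-23,37.6),(-42,-23,32.6),(104-6,-23,32.6)]:
    print(q,(proj(c,p+M@np.array(q,float))-[250,205]+.46)*12)
E
```

```text
t 10.5 tail [58.6  0.9  5.7] de 8.1 F bed [-0.9 -0.7 -4.4] tau [-0.06  0.56 -0.04] open 14.0
(104, -23, 37.6) [281.4576345  333.99180006]
(104, 23, 37.6) [169.73689429 270.2178118 ]
(-42, -23, 37.6) [610.70496574 322.26233025]
(-42, -23, 32.6) [615.60474406 306.75734857]
(98, -23, 32.6) [300.78809624 317.04445781]
```

View pics/s8.png

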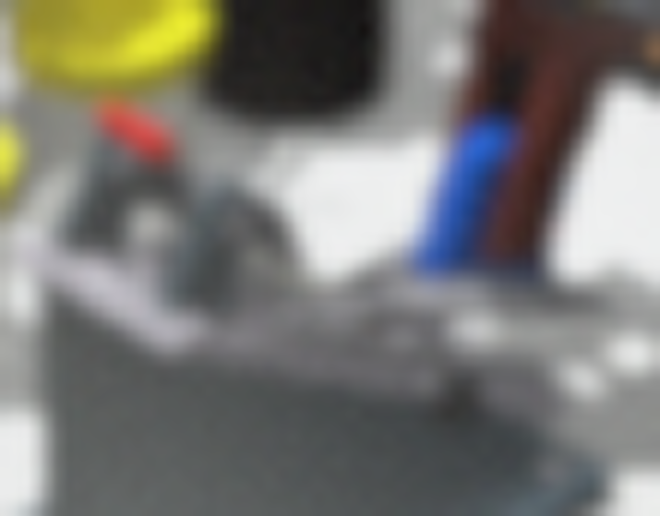

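```bash
python3 - <<'E'
from h import *
plan((60.8,5,5),(60.8,4.5,3),(60.8,4,1.5),(60.8,3.5,0))
E
```

```text
t 10.6 tail [58.5  1.   5.6] de 8.1 F bed [-0.2 -0.5 -4.5] tau [-0.08  0.54 -0.06] open 13.5
[[0.005, 0.01, 0.059], [0.0001, 0.0171, 0.0001]] rows>=0.4
[[-0.012, 0.0, 0.042], [-0.0, 0.0111, 0.0]] rows>=0.2
[[-0.009, 0.0, 0.032], [-0.0, 0.0083, 0.0]] rows>=0.2
[[-0.01, 0.0, 0.033], [-0.0, 0.0084, 0.0]] rows>=0.2
```

Request:
{"api": "move_arm", "payload": {"deltas": [[[0.002, 0.004, 0.02], [0, 0.006, 0]], [[0.004, 0.008, 0.04], [0, 0.012, 0]], [[0.005, 0.01, 0.059], [0, 0.017, 0]], [[0.005, 0.01, 0.059], [0, 0.017, 0]]]}}

```text
time: 11.0
tool_pos: [484.3, 81.5, 84.8]
tool_rot: [-0.134, 0.766, 0.605, 0.17]
contact_force: [-0.2, 2.1, -4.2]
opening: 13.9
gripper_force: 30.0
```

```bash
python3 - <<'E'
from h import *
plan((60.8,4.5,3))
E
```

```text
t 11.0 tail [60.2  0.3  4.8] de 5.0 F bed [-0.4  0.7 -4.6] tau [0.19 0.7  0.05] open 13.9
[[-0.007, 0.003, 0.04], [-0.0002, 0.0112, -0.0002]] rows>=0.2
```

Request:
{"api": "move_arm", "payload": {"deltas": [[[-0.003, 0, 0.02], [0, 0.006, 0]], [[-0.007, 0.002, 0.04], [0, 0.011, 0]], [[-0.007, 0.002, 0.04], [0, 0.011, 0]], [[-0.007, 0.002, 0.04], [0, 0.011, 0]]]}}

```text
time: 11.4
tool_pos: [485.1, 82.3, 81.2]
tool_rot: [-0.144, 0.763, 0.603, 0.183]
contact_force: [0.1, 0.9, -5.1]
opening: 13.9
gripper_force: 30.0
```

```bash
python3 - <<'E'
from h import *
plan((60.8,4.5,1.5))
E
```

```text
t 11.4 tail [60.8 -0.3  4.6] de 3.1 F bed [-1.8  0.1 -4.9] tau [ 0.12  0.75 -0.03] open 13.9
[[-0.01, -0.003, 0.03], [0.0001, 0.0088, 0.0]] rows>=0.2
```

Request:
{"api": "move_arm", "payload": {"deltas": [[[-0.005, 0, 0.015], [0, 0.004, 0]], [[-0.008, -0.002, 0.028], [0, 0.008, 0]], [[-0.008, -0.002, 0.028], [0, 0.008, 0]], [[-0.008, -0.002, 0.028], [0, 0.008, 0]]]}}

```text
time: 11.8
tool_pos: [485.2, 82.9, 78.3]
tool_rot: [-0.152, 0.761, 0.601, 0.193]
contact_force: [0.2, 1.6, -4.3]
opening: 13.8
gripper_force: 30.0
```

```bash
python3 - <<'E'
from h import *
plan((60.8,4,0),(60.8,2,0))
E
```

```text
t 11.8 tail [60.9 -0.3  4.5] de 1.6 F bed [-0.7  0.2 -4.5] tau [ 0.02  0.71 -0.02] open 13.8
[[-0.011, -0.003, 0.035], [0.0002, 0.009, -0.0]] rows>=0.2
[[0.0, 0.0, 0.02], [0.0, 0.0, -0.0]] rows>=0.0
```

Request:
{"api": "move_arm", "payload": {"deltas": [[[-0.004, 0, 0.012], [0, 0.003, 0]], [[-0.008, 0, 0.023], [0, 0.006, 0]], [[-0.011, 0, 0.035], [0, 0.009, 0]], [[-0.011, 0, 0.035], [0, 0.009, 0]]]}}

```text
time: 12.2
tool_pos: [485.3, 83.7, 74.7]
tool_rot: [-0.161, 0.758, 0.598, 0.204]
contact_force: [1.0, 1.2, -1.9]
opening: 14.0
gripper_force: 30.0
```

```bash
python3 - <<'E'
from h import *
plan((60.8,2,0))
E
```

```text
t 12.2 tail [60.9 -0.2  4. ] de -0.0 F bed [ 0.3 -0.7 -2.3] tau [-0.02  0.32  0.01] open 14.0
[[-0.0, -0.002, 0.019], [0.0001, -0.0003, -0.0001]] rows>=0.0
```

Request:
{"api": "move_arm", "payload": {"deltas": [[[0, 0, 0.006], [0, 0, 0]], [[0, 0, 0.012], [0, 0, 0]], [[0, 0, 0.012], [0, 0, 0]]]}}

```text
time: 12.5
tool_pos: [485.4, 83.8, 74.2]
tool_rot: [-0.16, 0.758, 0.599, 0.203]
contact_force: [-4.4, -5.2, 6.8]
opening: 13.9
gripper_force: 30.0
```

```bash
python3 - <<'E'
from h import *
where()
E
```

```text
t 12.5 tail [60.7 -0.2  3.3] de 0.0 F bed [-1.9  3.1  8.9] tau [ 0.31  0.41 -0.04] open 13.9
```

Request:
{"api": "move_arm", "payload": {"deltas": [[[0, 0, -0.008], [0, 0, 0]], [[0, 0, -0.008], [0, 0, 0]], [[0.015, 0, -0.008], [0, 0, 0]], [[0.03, 0, -0.008], [0, 0, 0]], [[0.03, 0, -0.008], [0, 0, 0]]]}}

```text
time: 13.0
tool_pos: [486.2, 86.0, 75.9]
tool_rot: [-0.16, 0.758, 0.599, 0.203]
contact_force: [-1.5, -3.8, -2.8]
opening: 13.9
gripper_force: 30.0
```

```bash
python3 - <<'E'
from h import *
where()
E
```

```text
t 13.0 tail [63.6 -0.5  3.5] de 0.1 F bed [-4.9  0.6 -0.4] tau [ 0.03  0.96 -0.04] open 13.9
```

Request:
{"api": "move_arm", "payload": {"deltas": [[[-0.015, 0, 0], [0, 0, 0]], [[-0.03, 0, 0], [0, 0, 0]], [[-0.045, 0, 0], [0, 0, 0]], [[-0.06, 0, 0], [0, 0, 0]], [[-0.06, 0, 0], [0, 0, 0]]]}}

```text
time: 13.5
tool_pos: [484.8, 82.7, 73.6]
tool_rot: [-0.162, 0.758, 0.598, 0.204]
contact_force: [2.6, 8.2, 2.6]
opening: 13.7
gripper_force: 30.0
```

```bash
python3 - <<'E'
from h import *
where()
E
```

```text
t 13.5 tail [59.5 -0.   3.8] de -0.2 F bed [ 8.7 -0.6 -2.1] tau [-0.2  -0.95 -0.13] open 13.7
```

Moving up and down the slope meets resistance at tail x ≈ 63.6 and ≈ 59.5. That is the 4 mm play of the hole on the pin, so it is engaged. I centre the blade and let it down.

Request:
{"api": "move_arm", "payload": {"deltas": [[[0.02, 0, 0], [0, 0, 0]], [[0.038, 0, 0], [0, 0, 0]], [[0.038, 0, 0.003], [0, 0, 0]], [[0.038, 0, 0.003], [0, 0, 0]]]}}

```text
time: 13.9
tool_pos: [485.4, 83.8, 74.4]
tool_rot: [-0.159, 0.758, 0.599, 0.203]
contact_force: [-2.3, -5.8, 2.1]
opening: 13.6
gripper_force: 30.0
```

```bash
python3 - <<'E'
from h import *
where()
E
```

```text
t 13.9 tail [60.8 -0.2  3.3] de 0.1 F bed [-4.3  0.9  4.9] tau [0.17 0.68 0.02] open 13.6
```

Request:
{"api": "move_arm", "payload": {"deltas": [[[0, 0.015, 0], [0, 0, 0]], [[0, 0.03, 0], [0, 0, 0]], [[0, 0.03, 0], [0, 0, 0]]]}}

```text
time: 14.2
tool_pos: [485.9, 83.8, 74.4]
tool_rot: [-0.161, 0.757, 0.6, 0.202]
contact_force: [-9.2, -9.6, 8.2]
opening: 14.0
gripper_force: 30.0
```

```bash
python3 - <<'E'
from h import *
where()
E
```

```text
t 14.2 tail [60.9 -0.5  3.3] de 0.1 F bed [-5.8  6.7 12.9] tau [1.03 0.8  0.15] open 14.0
```

Request:
{"api": "move_arm", "payload": {"deltas": [[[0, -0.02, 0], [0, 0, 0]], [[0, -0.04, 0], [0, 0, 0]], [[0, -0.06, 0], [0, 0, 0]], [[0, -0.06, 0], [0, 0, 0]]]}}

```text
time: 14.6
tool_pos: [483.4, 84.9, 74.6]
tool_rot: [-0.159, 0.758, 0.599, 0.204]
contact_force: [1.2, -3.5, -0.1]
opening: 14.3
gripper_force: 30.0
```

```bash
python3 - <<'E'
from h import *
where()
E
```

```text
t 14.6 tail [61.5  1.9  3.4] de 0.0 F bed [-2.7 -1.9  1.5] tau [-0.45  0.55 -0.24] open 14.3
```

Request:
{"api": "move_arm", "payload": {"deltas": [[[0, 0, -0.01], [0, 0, 0]], [[0, 0.018, -0.01], [0, 0, 0]], [[0, 0.018, -0.01], [0, 0, 0]], [[0, 0.018, 0], [0, 0, 0]], [[0, 0.018, 0], [0, 0, 0]]]}}

```text
time: 15.1
tool_pos: [483.4, 85.2, 74.8]
tool_rot: [-0.161, 0.758, 0.599, 0.203]
contact_force: [-4.3, -3.8, 3.5]
opening: 13.5
gripper_force: 30.0
```

```bash
python3 - <<'E'
from h import *
where()
E
```

```text
t 15.1 tail [61.8  2.2  3.5] de -0.0 F bed [-2.3  3.3  5.4] tau [0.44 0.55 0.05] open 13.5
```

Request:
{"api": "move_arm", "payload": {"deltas": [[[0, 0, 0.008], [0, 0, 0]], [[0, 0, 0.015], [0, 0, 0]], [[0, 0, 0.015], [0, 0, 0]]]}}

```text
time: 15.4
tool_pos: [483.3, 85.3, 74.7]
tool_rot: [-0.16, 0.757, 0.599, 0.203]
contact_force: [-12.4, -14.8, 24.7]
opening: 14.2
gripper_force: 30.0
```

```bash
python3 - <<'E'
from h import *
where()
E
```

```text
t 15.4 tail [61.8  2.3  3.3] de -0.0 F bed [-2.6  8.6 30. ] tau [ 1.01  0.65 -0.07] open 14.2
```

Request:
{"api": "move_arm", "payload": {"deltas": [[[0, 0, -0.015], [0, 0, 0]], [[0, 0, -0.03], [0, 0, 0]], [[0, 0, -0.03], [0, 0, 0]], [[0, 0, -0.03], [0, 0, 0]]]}}

```text
time: 15.8
tool_pos: [483.9, 84.6, 75.6]
tool_rot: [-0.161, 0.758, 0.599, 0.203]
contact_force: [-0.5, 1.3, -3.8]
opening: 13.4
gripper_force: 30.0
```

```bash
python3 - <<'E'
from h import *
where()
E
```

```text
t 15.8 tail [61.8  1.5  4.4] de -0.0 F bed [-0.9  0.8 -3.8] tau [ 0.14  0.69 -0.02] open 13.4
```

Request:
{"api": "move_arm", "payload": {"deltas": [[[0, 0, 0.005], [0, 0, 0]], [[0, 0, 0.01], [0, 0, 0]], [[0, 0, 0.013], [0, 0, 0]], [[0, 0, 0.013], [0, 0, 0]]]}}

```text
time: 16.2
tool_pos: [484.3, 84.9, 74.9]
tool_rot: [-0.16, 0.758, 0.599, 0.203]
contact_force: [-1.4, 1.1, -0.5]
opening: 13.7
gripper_force: 30.0
```

```bash
python3 - <<'E'
from h import *
where()
E
```

```text
t 16.2 tail [61.8  1.1  3.5] de -0.0 F bed [ 0.3  1.6 -0.8] tau [0.23 0.39 0.05] open 13.7
```

Request:
{"api": "move_arm", "payload": {"deltas": [[[0, 0, -0.012], [0, 0, 0]], [[-0.015, 0, -0.012], [0, 0, 0]], [[-0.03, 0, -0.012], [0, 0, 0]], [[-0.045, 0, -0.012], [0, 0, 0]], [[-0.045, 0, -0.012], [0, 0, 0]]]}}

```text
time: 16.7
tool_pos: [483.7, 82.0, 74.4]
tool_rot: [-0.162, 0.758, 0.598, 0.205]
contact_force: [3.4, 9.4, 0.2]
opening: 13.7
gripper_force: 30.0
```

```bash
python3 - <<'E'
from h import *
where()
E
```

```text
t 16.7 tail [59.2  0.9  5. ] de -0.2 F bed [ 8.8 -1.1 -4.8] tau [-0.18 -1.12 -0.13] open 13.7
```

Request:
{"api": "move_arm", "payload": {"deltas": [[[0.03, 0, 0], [0, 0, 0]], [[0.06, 0, 0], [0, 0, 0]], [[0.085, 0, 0], [0, 0, 0]], [[0.085, 0, 0], [0, 0, 0]]]}}

```text
time: 17.1
tool_pos: [485.1, 87.2, 77.6]
tool_rot: [-0.159, 0.758, 0.599, 0.203]
contact_force: [-0.6, -2.6, -5.5]
opening: 13.8
gripper_force: 30.0
```

```bash
python3 - <<'E'
from h import *
where()
E
```

```text
t 17.1 tail [65.1  0.9  4.5] de 0.1 F bed [-5.   0.  -3.4] tau [ 0.08  1.51 -0.02] open 13.8
```

Walls at 59.2 and ~64.5 with the blade lifted off 1 mm: the pin is in the hole. I return to the centre, let it down and release.

Request:
{"api": "move_arm", "payload": {"deltas": [[[-0.02, 0, 0], [0, 0, 0]], [[-0.04, 0, 0], [0, 0, 0]], [[-0.04, 0, 0.006], [0, 0, 0]], [[-0.04, 0, 0.012], [0, 0, 0]], [[-0.04, 0, 0.014], [0, 0, 0]]]}}

```text
time: 17.6
tool_pos: [484.4, 84.7, 74.8]
tool_rot: [-0.16, 0.758, 0.599, 0.203]
contact_force: [-2.9, -4.3, 4.2]
opening: 13.9
gripper_force: 30.0
```

Request:
{"api": "move_arm", "payload": {"deltas": [[[0, 0, 0], [0, 0, 0]], [[0, 0, 0], [0, 0, 0]], [[0, 0, 0], [0, 0, 0]], [[0, 0, 0], [0, 0, 0]], [[0, 0, 0], [0, 0, 0]], [[0, 0, 0], [0, 0, 0]]], "jaw": 0.5}}

```text
time: 18.2
tool_pos: [484.4, 85.0, 74.6]
tool_rot: [-0.16, 0.758, 0.599, 0.203]
contact_force: [0.0, 0.6, 0.3]
opening: 43.8
gripper_force: 0.0
```

```bash
python3 - <<'E'
from h import *
p,M=where();c=snap('scene');t=snap('top')
cv2.imwrite('pics/s9.png',np.vstack([cv2.resize(c['frame'][205:245,250:310],None,fx=7,fy=7,interpolation=3),cv2.resize(t['frame'][195:240,225:285],None,fx=7,fy=7,interpolation=3)])[:,:,::-1])
E
```

```text
t 18.2 tail [61.8  1.1  3.2] de 0.0 F bed [ 0.7  0.1 -0. ] tau [-0.02  0.31 -0.07] open 43.8
```

Request:
{"api": "move_arm", "payload": {"deltas": [[[0, 0, -0.2], [0, 0, 0]], [[0, 0, -0.5], [0, 0, 0]], [[0, 0, -0.9], [0, 0, 0]], [[0, 0, -0.9], [0, 0, 0]]]}}

```text
time: 18.7
tool_pos: [476.1, 38.9, 155.5]
tool_rot: [-0.157, 0.758, 0.599, 0.205]
contact_force: [0.3, -0.7, -0.3]
opening: 43.9
gripper_force: 0.0
```

Request:
{"api": "move_arm", "payload": {"deltas": [[[-0.4, 0, -0.2], [0, 0, 0]], [[-0.8, 0, -0.4], [0, 0, 0]], [[-1, 0, -0.5], [0, 0, 0]], [[-1, 0, -0.5], [0, 0, 0]]]}}

```text
time: 19.1
tool_pos: [448.4, -69.7, 145.1]
tool_rot: [-0.159, 0.759, 0.598, 0.203]
contact_force: [0.2, -1.0, 0.6]
opening: 43.6
gripper_force: 0.0
```

```bash
python3 - <<'E'
from h import *
where();c=snap('scene');t=snap('top');B=bedM(Q[3]);q=np.array(Q[:3])
a=cv2.resize(c['frame'][200:250,245:310],None,fx=9,fy=9,interpolation=2)
b=cv2.resize(t['frame'][195:235,228:293],None,fx=9,fy=9,interpolation=2)[:150*9//9*2+0]
cv2.imwrite('pics/s9.png',np.vstack([a[:300] if False else cv2.resize(a,None,fx=.6,fy=.6),cv2.resize(b,None,fx=.6,fy=.6)])[:,:,::-1]) if False else cv2.imwrite('pics/s9.png',np.hstack([cv2.resize(c['frame'][200:250,247:300],(390,368),interpolation=2),cv2.resize(t['frame'][193:243,232:285],(390,368),interpolation=2)])[:,:,::-1])
E
```

```text
t 19.1 tail [-40.6  -0.2 143.6] de 0.1 F bed [-0.5 -0.4  1. ] tau [0.   0.26 0.01] open 43.6
```

View pics/s9.png

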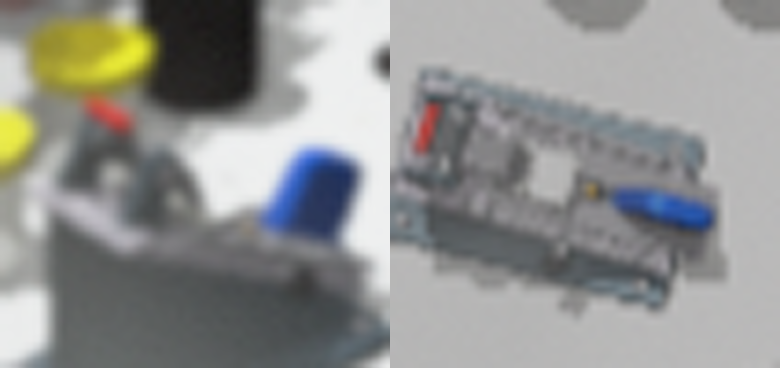

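s9: in the right half the blade lies between the rails, with the brass pin showing through its hole at (592,190) and the white shoe on the plate at (550,172). In the left half the plate lies along the bed edge, and the cups and jar have not moved. Handing in.

```bash
python3 -c "
from bench import *
print(job_done())"
```

```text
the job is handed in; nothing more can be done
None
```

The blue-gripped blade is mounted on the larger knife block: it lies on the bed with its hole on the pin and the hold-down arm bearing on it. The cups and jar were left where they stood, the gripper is clear, and I handed the job in at about 19 s.

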